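# Mount the clay roller on its axle

## Task

Take the steel axle with the square wooden handle from its rest and thread it, nose first, through the near bearing block, the bore of the wooden roller and the far bearing block of the clay-roller stand, until its collar sits flush against the near block, then let go. The bearing pair is clamped by hand a little to one side or the other of the stand's middle, so find the hole by feel and work the axle in gently, without forcing it. Leave the teapots, cup and hand tools where they are.

Things in the scene. Friction and masses are not known exactly. Their poses are not given: they have to be found in the camera images.
- axle_grip (a point): Middle of the axle's square wooden handle (60 mm long, 26 x 26 mm), on the axle's axis; x points along the axle to its nose. The axle weighs 0.14 to 0.24 kg, balance point some 75 mm ahead of here. At the start it lies level in its rest, this point 50 mm above the table.
- axle_collar (a point): Centre of the front face of the axle's steel collar (34 mm diameter, 5 mm thick), which sits against the front of the handle; 35 mm ahead of axle_grip. From here on the steel shaft is 12 mm in diameter. Axes as axle_grip.
- axle_nose (a point): Front end of the axle, on its axis, 205 mm ahead of axle_grip and 170 mm ahead of the collar's face; the nose tapers over the last 13 mm from 12 to 9 mm diameter. Axes as axle_grip.
- rest: Low wooden rest, fixed to the table, that carries the axle at the start; origin on the table under the handle's middle, x towards the nose. Base 200 x 50 x 10 mm. The handle lies on a post 18 mm wide, 37 mm high, so fingers pass down on both sides; 130 mm ahead the shaft lies in a notch open at the top, walls up to 58 mm high.
- stand: Clay-roller stand, fixed to the table; origin on the table under its middle, x the way the axle goes in, y across, z up. Wooden base 190 x 110 x 15 mm; near and far steel bearing block, each 56 mm wide, 20 mm thick, 107 mm high, and a wooden roller in a cradle between them. More than 30 N between axle and stand counts as forcing.
- stand_mouth (a point): On the near block's outer face at hole height, 85 mm above the table, midway across the stand; axes as stand. The two holes (14 mm, mouths chamfered 1.5 mm) lie on one line parallel to x at this height, but blocks, cradle and roller are clamped together up to 14 mm to either side (y) of this point; that setting is not reported. Near block: x = 0 to 20 mm from here.
- far_face (a point): As stand_mouth, but on the far block's outer face: 154 mm further along x, also midway across the stand; the far block is 20 mm thick. With the axle home its collar touches the near block's outer face and its nose stands 16 mm beyond this face.
- roller_mid (a point): Middle of the stand, at hole height, 77 mm along x from stand_mouth. Here lies the wooden roller: 56 mm diameter, 108 mm long, 0.18 to 0.35 kg, bore 16 mm. The bore starts 2.5 mm below the hole line (and shifted in y like the blocks); the tapered nose lifts the roller as it enters. The roller can only move up, by 6 mm.
- teapot_big: Dark unglazed teapot, about 100 mm high and 170 mm long over spout and handle; origin under its middle. Leave alone.
- teapot_small: Red-brown teapot, about 77 mm high and 130 mm long; origin under its middle. Leave alone.
- cup: Brown tea cup, 64 mm wide, 50 mm high; origin under its middle. Leave alone.
- mallet: Wooden mallet lying on its side: head 72 mm diameter, 110 mm long, handle 190 mm; origin on the table under the head's middle, x along the handle. Leave alone.
- spatula: Wooden-handled spatula, 200 mm long, lying along its x. Leave alone.
- brush: Brush, 180 mm long, lying along its x. Leave alone.
There are look-alikes about, which are no part of the job. What is shaped like the part that bears axle_grip but pink is not meant.

How it is judged:
By the outcome, as a careful person would: the job done as asked, in the order asked, and still so for the second after the job is handed in, with the robot touching nothing.
It also fails if it takes over 67 s, if anything falls off the work surface, if the arm or the gripper's body presses on something with over 40 N, if the wrist force passes 120 N, or if a joint passes its speed limit or range.

## Robot

A 6-joint arm with a two-finger parallel gripper is mounted at the origin on the work surface. World frame = base frame: x ahead of the robot, y to its left, z up, the work surface at z = 0. Lengths are in m, angles in rad, forces in N, time in s.
With the tool pointing down it reaches from about 0.275 to 0.725 m from the base axis. Payload 5.6 kg.
Tool frame: the origin (TCP) lies on the centre line of the jaws, within the pads' length; the fingertips stand 11 mm ahead of it and the grasp point (between the pads) lies 8 mm behind it; z points along the fingers, y is the direction in which the jaws open and shut (so a half turn about z gives the same grasp; the last joint's range is limited). The gripper opens to 85 mm and grips with 20 to 120 N. Pads are 22 mm wide; open, the fingers measure 114 mm over their backs; the gripper's body (76 mm by 85 mm) begins 54 mm behind the grasp point. The pads swing forward as they close: fully open they stand 13 mm farther back than shut.
Start: joints at [1.452, 0.255, 0.108, 0, -1.424, -0.285], TCP at [0.216, 0.506, 0.242] pointing down, gripper open.
Joint ranges: [-2.95, 2.95], [-1.21, 1.97], [-1.09, 1.5], [-2.87, 1.71], [-2.94, -0.07], [-3.05, 3.05]. Speed limits (rad/s): [2.57, 2.57, 3.14, 3.14, 3.14, 3.14].

## Interface

Orientations are given as a 3x3 rotation matrix whose columns are the frame's x, y, z axes.
In Python, from station import arm gives the robot as it stands.
- The arm moves only by the shell command python3 -m jog 'ROWS' [FORCE]. ROWS is JSON, a list of rows, each a list of 7 numbers: the shift along the tool's x, y, z in m, then the turn, a rotation vector about the tool's x, y, z in degrees, then the finger opening in m, from 0 to 0.0854. In form: [[dx, dy, dz, rx, ry, rz, hand], ...]. A call has 1 to 20 rows; each row shifts and turns the commanded pose from where the row before left it, along the tool's axes as they then stand; what a row does not reach is not made up. A row lasts 1/12 s, in which the tool goes at most 41.7 mm and 7.16 degrees, less where a joint would pass 70% of its speed; a pose out of reach is approached as far as the arm can. A call is refused whole if a number of a shift passes 0.0417 or a number of a turn 7.16, either way. A call with a gripper value outside its range is refused whole. The fingers move at their own pace and stop on an object; FORCE is the grip in N (left out, the last holds). Time passes only in rows, so rows that do not move let the fingers close. It gives the time, the measured TCP pose, the force and the opening at its end, in the units of the state.
- arm.observe(): the state, without advancing time (a new reading comes with each control period).
- arm.capture(name): name is "scene" or "top"; returns the picture (384x512x3 uint8, blue, green, red); there is no depth.
- arm.camera_info(name): a dict with "mtx" (3x3 intrinsics, pixels), "k1" (the pictures are not rectified: a ray, as slopes to the right and down, at radius r is drawn at 1 + k1 r^2 times it, then the intrinsics apply), "cam_to_world" (4x4, takes a point from camera to world coordinates). Camera axes: x right, y down, z forward; pixel columns grow to the right and rows downward; lengths in m; the calibration is good to about 2 mm. A picture is of the moment at which its call begins. camera_info takes no time and is no camera call.
- arm.finish_job(): hands the job in, once; it reports no verdict.
The state is a dict: "time_s": time; "q": joint angles; "joint_velocities": joint speeds; "joint_efforts": joint torques, N m; "ee_pos": TCP position; "orientation": TCP orientation; "ft_force": force on the tool from outside, world axes, zero at the start; "ft_torque": the same for the moment, N m; "width": finger opening in m.
Only numpy, scipy, OpenCV 4.12 (cv2) and the standard library are available. Lean on these libraries where they do the work, as an engineer would, in place of code of your own. Each camera call takes 0.05 s, during which the arm holds its last target.

## Working session

There is one attempt and no reset: what is moved stays moved. The work goes in short steps, Python scripts to look and compute and a shell command to move; the robot and the scene stay as the last step left them, time stands still between calls to the robot, and variables do not carry over. Pictures are saved under pics/ and viewed, and the job is handed in when it is done.

```bash
ls; mkdir -p pics; python3 - <<'E'
from station import arm
import cv2
for n in ("scene","top"):
    cv2.imwrite(f"pics/{n}0.png",arm.capture(n)); i=arm.camera_info(n); print(n,i)
s=arm.observe(); print(s)
E
```

```text
pics
scene {'mtx': array([[348.1968899 ,   0.        , 255.97538856],
       [  0.        , 348.1968899 , 196.16511822],
       [  0.        ,   0.        ,   1.        ]]), 'k1': -0.10539304464498711, 'cam_to_world': array([[-0.24507599,  0.74582076, -0.61942647,  1.12667181],
       [ 0.96941377,  0.19722525, -0.14607925,  0.12405657],
       [ 0.0132176 , -0.63628106, -0.77134409,  0.85947021],
       [ 0.        ,  0.        ,  0.        ,  1.        ]])}
top {'mtx': array([[465.42306718,   0.        , 254.48825017],
       [  0.        , 465.42306718, 190.98054336],
       [  0.        ,   0.        ,   1.        ]]), 'k1': -0.18867760449193893, 'cam_to_world': array([[-2.44912421e-02, -9.79880478e-01,  1.98076824e-01,
         1.89610615e-01],
       [-9.99674720e-01,  2.54153825e-02,  2.12423425e-03,
         1.36206859e-03],
       [-7.11569391e-03, -1.97960368e-01, -9.80184197e-01,
         1.61475721e+00],
       [ 0.00000000e+00,  0.00000000e+00,  0.00000000e+00,
         1.00000000e+00]])}
{'time_s': 0.1, 'q': array([ 1.45160116e+00,  2.55685927e-01,  1.07089164e-01, -4.08775712e-04,
       -1.42391660e+00, -2.84613143e-01]), 'joint_velocities': array([-0.00021422, -0.00127607,  0.00396589,  0.00329604, -0.00111544,
        0.00085401]), 'joint_efforts': array([-2.04418553e-03, -3.87601554e+01,  2.38475811e+01,  5.37785545e+00,
       -3.72742623e-03,  2.78903642e-06]), 'ee_pos': array([0.21588549, 0.50537487, 0.24147155]), 'orientation': array([[ 9.19547677e-01, -3.92977993e-01, -6.05681365e-04],
       [-3.92978448e-01, -9.19546189e-01, -1.65675259e-03],
       [ 9.41153157e-05,  1.76148272e-03, -9.99998444e-01]]), 'ft_force': array([0.30487653, 0.2155402 , 0.10990973]), 'ft_torque': array([-0.03948475,  0.00708474, -0.04269854]), 'width': 0.0858232883326435}
```

View pics/scene0.png

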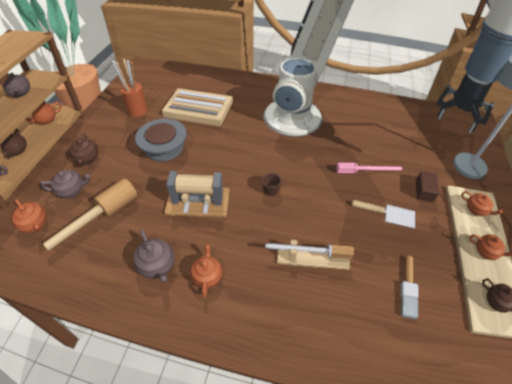

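View pics/top0.png

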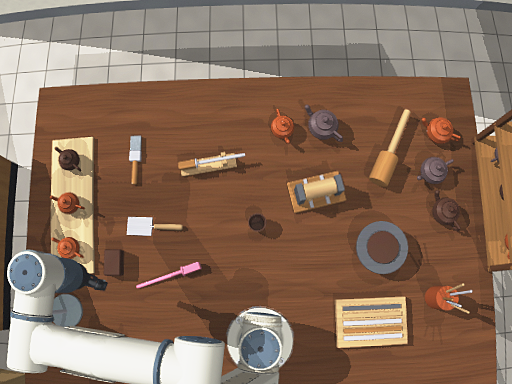

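The axle with its wooden handle lies on the rest: top (180–245, ~160), scene (265–353, ~250). The look-alike is the pink one at top (170, 275) / scene (370, 168), which I exclude. I'll confirm with enlarged crops of the axle and the stand.

```bash
python3 - <<'E'
import cv2
t=cv2.imread("pics/top0.png"); s=cv2.imread("pics/scene0.png")
def c(im,x,y,w,h,k,n): cv2.imwrite(n,cv2.resize(im[y:y+h,x:x+w],None,fx=k,fy=k,interpolation=cv2.INTER_CUBIC))
c(t,170,140,80,40,10,"pics/a.png")
c(t,280,165,72,52,10,"pics/b.png")
c(s,255,225,110,55,7,"pics/c.png")
c(s,155,160,90,65,8,"pics/d.png")
E
```

```text
(no output)
```

View pics/a.png

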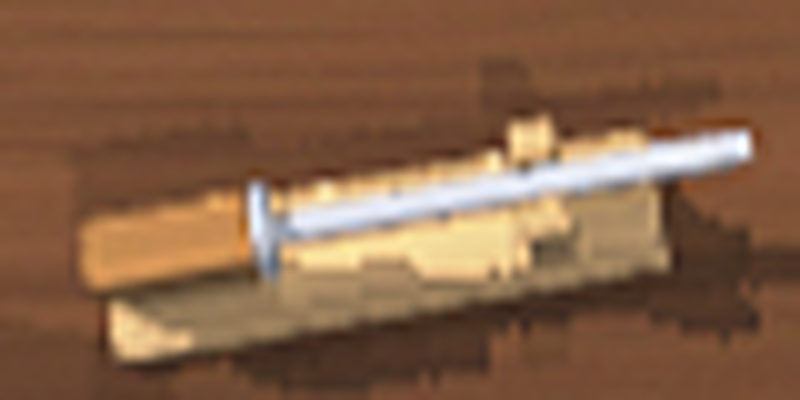

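View pics/b.png

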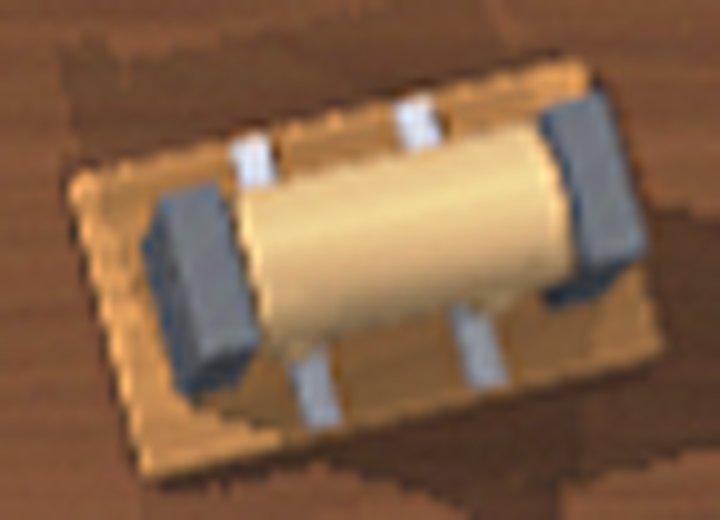

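View pics/c.png

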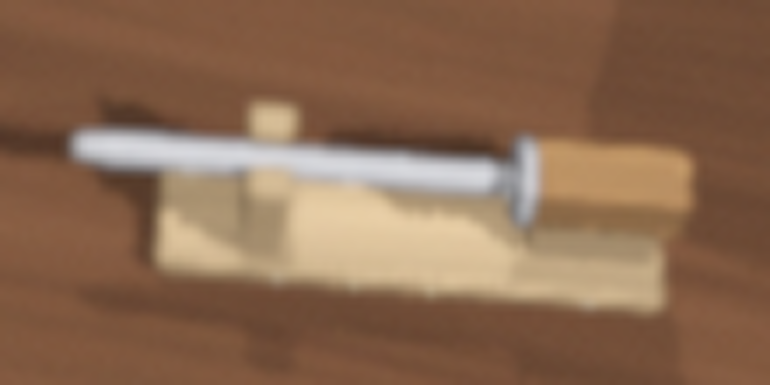

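View pics/d.png

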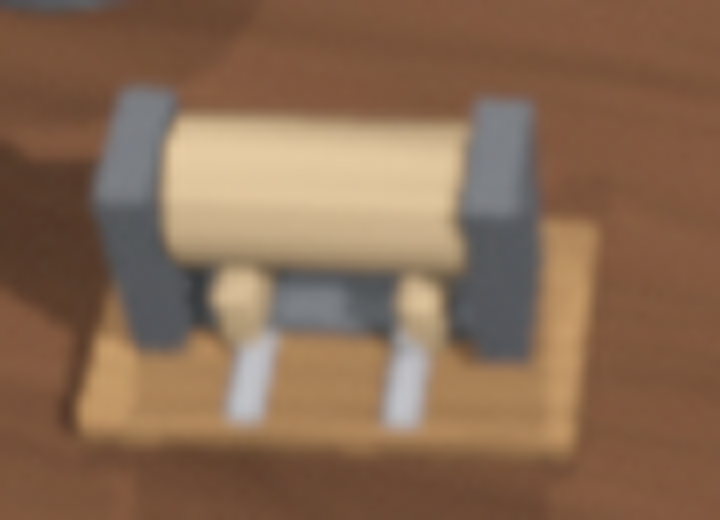

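Confirmed: wooden square handle plus steel shaft and collar in the notch rest. In the top picture the handle is at crop (80–250, 255) and the nose at (750, 145); the nose points toward the stand, so I'll take the stand's axle-facing end as the near block. Next is the pose fit.

```bash
cat > h.py <<'E'
import numpy as np, cv2
from station import arm
I={n:arm.camera_info(n) for n in ("top","scene")}
def proj(n,P):
    i=I[n]; W=np.linalg.inv(i["cam_to_world"]); T=W[:3,:3]; 
    p,_=cv2.projectPoints(np.atleast_2d(P).astype(float),cv2.Rodrigues(T)[0],W[:3,3],i["mtx"],np.array([i["k1"],0,0,0.]))
    return p.reshape(-1,2)
def pose(x,y,a,P):
    c,s=np.cos(a),np.sin(a); P=np.atleast_2d(P); return np.c_[x+c*P[:,0]-s*P[:,1],y+s*P[:,0]+c*P[:,1],P[:,2]]
E
cat > fit.py <<'E'
from h import *
from scipy.optimize import least_squares
def px(pts,k,o): return (np.array(pts,float)+.5)/k-.5+o
# axle about rest origin
A=[[.205,0,.05],[.0325,0,.05]]; At=A+[[-.03,-.013,.063],[-.03,.013,.063]]
ot=px([(751,145),(264,230)],10,(170,140)); os_=px([(72,145),(527,181)],7,(255,225))
def r(p,full=0):
    e=np.r_[(proj("top",pose(*p,A))-ot),(proj("scene",pose(*p,A))-os_)]
    return e if full else e.ravel()
f=least_squares(r,[.45,.2,-1.5]);print("axle",f.x,np.degrees(f.x[2]));print(r(f.x,1).round(2))
# stand
hx,hy=.095,.055
B=np.array([[-hx,hy,.015],[hx,hy,.015],[hx,-hy,.015],[-hx,-hy,.015]])
K=np.array([[-.077,.028,.107],[-.057,.028,.107],[-.057,-.028,.107],[-.077,-.028,.107],[.057,.028,.107],[.077,.028,.107],[.077,-.028,.107],[.057,-.028,.107]])
bt=px([(75,185),(585,62),(660,345),(145,475),(163,197),(218,187),(258,335),(203,350),(548,110),(600,97),(643,240),(590,260)],10,(280,165))
bs=px([(78,430),(574,445),(597,222),(122,93),(177,95),(97,198),(155,203),(478,100),(537,103),(468,208),(532,213)],8,(155,160))
def m(p):
    o=np.array([0,p[3],0]); return pose(*p[:3],B),pose(*p[:3],K+o)
# scene: left = far end; front (lower) = +y side? try
def r2(p,full=0):
    b,k=m(p)
    e=np.r_[proj("top",np.r_[b,k])-bt, proj("scene",np.r_[b[[1,0,3]],k[[6,7,5,4,2,3,1,0]]])-bs[[0,1,2,3,4,5,6,7,8,9,10]]]
    return e if full else e.ravel()
f=least_squares(r2,[.4,-.15,-1.4,0],loss="soft_l1");print("stand",f.x,np.degrees(f.x[2]),"mouth",pose(*f.x[:3],[-.077,0,.085]),pose(*f.x[:3],[-.077,f.x[3],.085]));print(r2(f.x,1).round(2))
E
python3 fit.py
```

```text
axle [ 0.60610088  0.23968511 -1.41625834] -81.14562585227229
[[-0.36  0.16]
 [-0.32  0.34]
 [ 0.31  0.11]
 [-0.93  0.28]]
stand [ 0.50791817 -0.20990151 -1.35345868 -0.00524228] -77.54747006930494 mouth [[ 0.49131461 -0.13471293  0.085     ]] [[ 0.48619565 -0.13584333  0.085     ]]
[[-1.5  -0.72]
 [-0.97 -0.95]
 [ 0.03  0.27]
 [-0.54  0.25]
 [-0.99  0.02]
 [-0.69 -0.4 ]
 [-0.31  0.9 ]
 [-0.65  0.84]
 [-0.9  -0.69]
 [-0.41 -0.78]
 [-0.12  0.82]
 [-0.53  0.24]
 [-0.49 -0.9 ]
 [-0.21 -0.63]
 [-0.19 -0.3 ]
 [-0.07 -0.64]
 [-0.36 -0.7 ]
 [-0.6   0.27]
 [-1.03 -0.15]
 [-0.07 -0.24]
 [-0.74 -0.42]
 [-0.91  0.42]
 [-1.97  0.01]]
```

```bash
cat > goal.py <<'E'
import sys
from h import *
from scipy.spatial.transform import Rotation as R
# args x y z yawdeg (tool x axis yaw, tool down): rotation first, then shift in final axes; also shift in present axes
def goal(x,y,z,yaw):
    s=arm.observe(); O=s["orientation"]; a=np.radians(yaw); c,n=np.cos(a),np.sin(a)
    G=np.array([[c,n,0],[n,-c,0],[0,0,-1]])
    d=np.array([x,y,z])-s["ee_pos"]
    print("t",round(s["time_s"],2),"pos",s["ee_pos"].round(4),"yaw",np.degrees(np.arctan2(O[1,0],O[0,0])).round(2),"tilt zx,zy",O[:2,2].round(4),"w",s["width"].round(4),"F",s["ft_force"].round(2),"T",s["ft_torque"].round(3))
    print("shift mm now-axes",(O.T@d*1e3).round(2),"goal-axes",(G.T@d*1e3).round(2),"rotvec deg",np.degrees(R.from_matrix(O.T@G).as_rotvec()).round(2))
if __name__=="__main__": goal(*map(float,sys.argv[1:5]))
E
python3 goal.py .606 .240 .16 -81.15
cat > ref.py <<'E'
# refine by edge peaks along model lines
from h import *
from scipy.optimize import least_squares
import sys
def refine(img,cam,segs,p0,it=4,half=2.5):
    g=cv2.GaussianBlur(img,(0,0),.7).astype(np.float32); p=np.array(p0,float)
    for _ in range(it):
        pts=[];nor=[];off=[];wts=[]
        S=segs(p)
        obs=[]
        for k,(a,b) in enumerate(S):
            for t in np.linspace(.12,.88,25):
                q=proj(cam,a+(b-a)*t)[0]; d=proj(cam,b)[0]-proj(cam,a)[0]; n=np.array([-d[1],d[0]])/np.linalg.norm(d)
                u=np.arange(-half,half+.01,.1); xy=q+u[:,None]*n
                v=cv2.remap(g,xy[:,0].astype(np.float32)[None],xy[:,1].astype(np.float32)[None],cv2.INTER_CUBIC)[0]
                gr=np.abs(np.gradient(v,axis=0)).sum(1); 
                w=gr**2; j=np.argmax(w); 
                if j in(0,len(u)-1): continue
                sl=slice(max(0,j-5),j+6); obs.append((k,t,n,u[sl]@w[sl]/w[sl].sum()+q@n))
        def r(p):
            S=segs(p); P=np.array([S[k][0]+(S[k][1]-S[k][0])*t for k,t,_,_ in obs]); Q=proj(cam,P)
            return np.array([Q[i]@o[2]-o[3] for i,o in enumerate(obs)])
        f=least_squares(r,p,loss="soft_l1",f_scale=.3); p=f.x
    return p,len(obs),np.abs(f.fun).mean()
if __name__=="__main__":
    hx,hy=.095,.055
    c=np.array([[-hx,hy,.015],[hx,hy,.015],[hx,-hy,.015],[-hx,-hy,.015]])
    def base(p): 
        q=pose(*p,c); return [(q[i],q[(i+1)%4]) for i in range(4)]
    for cam in("top","scene"):
        im=cv2.imread(f"pics/{cam}0.png")
        f=base if cam=="top" else (lambda p:[base(p)[0],base(p)[3]])
        f=base if cam=="top" else (lambda p:[base(p)[0],base(p)[1],base(p)[3]])
        p,n,e=refine(im,cam,f,[.5079,-.2099,-1.3535]);print(cam,"base",p.round(4),np.degrees(p[2]).round(2),n,e)
        def ax(p,z=.05): # shaft silhouette approximated: side lines
            q=pose(*p,[[.04,.006,z],[.19,.006,z],[.04,-.006,z],[.19,-.006,z]]); return [(q[0],q[1]),(q[2],q[3])]
        q,n,e=refine(im,cam,ax,[.606,.24,-1.416],half=1.5);print(cam,"axle",q.round(4),np.degrees(q[2]).round(2),n,e)
        for o in(-.0052,):
            def bl(p):
                k=np.array([[-.077,.028,.107],[-.077,-.028,.107],[.077,-.028,.107],[.077,.028,.107],[-.054,.028,.085],[.054,.028,.085],[-.054,-.028,.085],[.054,-.028,.085]])
                w=pose(*p,k); L=[(w[1],w[2]),(w[0],w[3])]; return L if False else [(w[4],w[5]),(w[6],w[7]),(w[0],w[1]),(w[2],w[3])]
            if cam=="top":
                p2,n,e=refine(im,cam,bl,[.5079-.0051,-.2099-.0011,-1.3535]);print(" blocks",p2.round(4),np.degrees(p2[2]).round(2),n,e)
E
python3 ref.py
```

```text
top base [ 0.5071 -0.2126 -1.3666] -78.3 100 0.2730630800648342
top axle [ 0.606   0.3065 -1.4518] -83.18 45 0.4623161795300108
 blocks [ 0.5033 -0.2125 -1.3433] -76.97 94 0.662866622840457
scene base [ 0.513  -0.2085 -1.3536] -77.56 74 0.3901853627225117
scene axle [ 0.5983  0.2842 -1.4306] -81.97 49 0.4406108248099511Traceback (most recent call last):
  File "goal.py", line 11, in <module>
    if __name__=="__main__": goal(*map(float,sys.argv[1:5]))
                             ~~~~^^^^^^^^^^^^^^^^^^^^^^^^^^^
  File "goal.py", line 9, in goal
    print("t",round(s["time_s"],2),"pos",s["ee_pos"].round(4),"yaw",np.degrees(np.arctan2(O[1,0],O[0,0])).round(2),"tilt zx,zy",O[:2,2].round(4),"w",s["width"].round(4),"F",s["ft_force"].round(2),"T",s["ft_torque"].round(3))
                                                                                                                                                     ^^^^^^^^^^^^^^^^
AttributeError: 'float' object has no attribute 'round'
```

```bash
sed -i 's/s\["width"\].round(4)/round(s["width"],4)/' goal.py; python3 goal.py .606 .240 .16 -81.3
```

```text
t 0.1 pos [0.2159 0.5054 0.2415] yaw -23.14 tilt zx,zy [-0.0006 -0.0017] w 0.0858 F [0.3  0.22 0.11] T [-0.039  0.007 -0.043]
shift mm now-axes [463.01  90.57  81.67] goal-axes [ 321.33 -345.48   81.47] rotvec deg [ 0.09 -0.06 58.16]
```

```bash
python3 -m jog '[[0.02,0.004,0,0,0,0,0.085],[0.0355,0.007,0.003,0,0,0,0.085],[0.0355,0.007,0.004,0,0,0,0.085],[0.0355,0.007,0.004,0,0,0,0.085],[0.0355,0.007,0.004,0,0,0,0.085],[0.0355,0.007,0.004,0,0,0,0.085],[0.0355,0.007,0.004,0,0,0,0.085],[0.0355,0.007,0.004,0,0,0,0.085],[0.0355,0.007,0.004,0,0,0,0.085],[0.0355,0.007,0.004,0,0,0,0.085],[0.0355,0.007,0.004,0,0,0,0.085],[0.0355,0.007,0.004,0,0,0,0.085],[0.0355,0.007,0.004,0,0,0,0.085],[0.017,0.003,0,0,0,0,0.085]]' 60
python3 -m jog '[[0,0,0.004,0,0,7,0.085],[0,0,0.004,0,0,7,0.085],[0,0,0.004,0,0,7,0.085],[0,0,0.004,0,0,7,0.085],[0,0,0.004,0,0,7,0.085],[0,0,0.004,0,0,7,0.085],[0,0,0.004,0,0,7,0.085],[0,0,0.004,0,0,7,0.085],[0,0,0,0,0,2.1,0.085],[0,0,0,0,0,0,0.085],[0,0,0,0,0,0,0.085]]'
python3 goal.py .606 .240 .042 -81.3
```

```text
time_s: 1.27
ee_pos: [0.608, 0.2371, 0.193]
orientation: [[0.919, -0.395, -0.003], [-0.395, -0.919, -0.002], [-0.002, 0.003, -1.0]]
ft_force: [-1.0, 0.3, 0.1]
width: 0.085
time_s: 2.18
ee_pos: [0.6059, 0.2401, 0.1629]
orientation: [[0.154, -0.988, -0.001], [-0.988, -0.154, -0.0], [0.0, 0.001, -1.0]]
ft_force: [-0.0, -1.7, 0.0]
width: 0.0851
t 2.18 pos [0.6059 0.2401 0.1629] yaw -81.14 tilt zx,zy [-0.0007 -0.0004] w 0.0851 F [-0.02 -1.66  0.  ] T [-0.014 -0.065 -0.01 ]
shift mm now-axes [ 7.0000e-02 -1.6000e-01  1.2086e+02] goal-axes [ 1.1000e-01 -6.0000e-02  1.2086e+02] rotvec deg [ 0.05 -0.02  0.16]
```

```bash
python3 -m jog '[[0,0,0.02,0,0,0,0.085],[0,0,0.025,0,0,0,0.085],[0,0,0.02,0,0,0,0.085],[0,0,0.01,0,0,0,0.085],[0,0,0,0,0,0,0.085]]'
python3 - <<'E'
from station import arm
import cv2
for n,(x,y,w,h) in dict(top=(140,110,120,90),scene=(250,190,120,90)).items():
    im=arm.capture(n);cv2.imwrite(f"pics/{n}1.png",im);cv2.imwrite(f"pics/{n}1c.png",cv2.resize(im[y:y+h,x:x+w],None,fx=6,fy=6,interpolation=cv2.INTER_CUBIC))
E
```

```text
time_s: 2.6
ee_pos: [0.6046, 0.2394, 0.0855]
orientation: [[0.153, -0.988, -0.005], [-0.988, -0.153, -0.002], [0.002, 0.005, -1.0]]
ft_force: [0.8, -0.0, 0.9]
width: 0.0848
```

View pics/top1c.png

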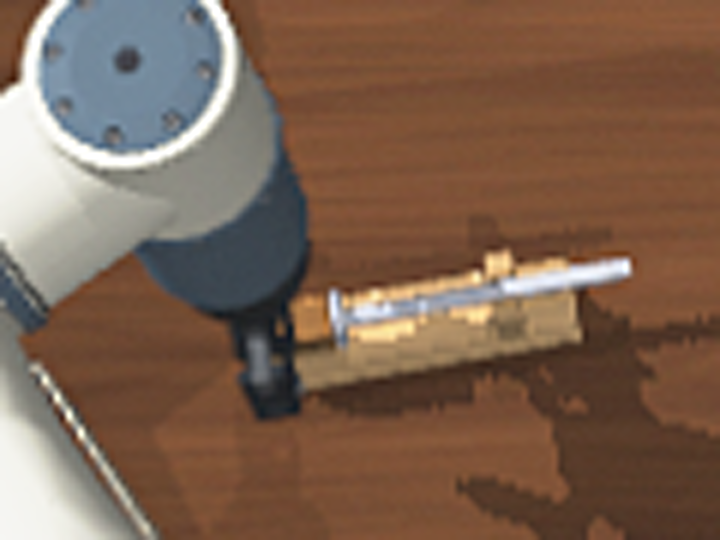

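View pics/scene1c.png

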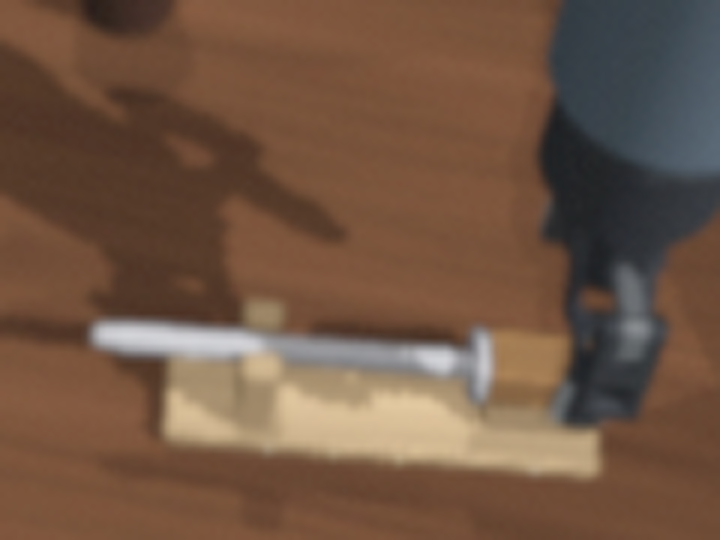

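The fingers straddle the handle (top crop ~(270, 380), scene crop (610, 360)). I'll descend and close.

```bash
python3 -m jog '[[0,0,0.012,0,0,0,0.085],[0,0,0.014,0,0,0,0.085],[0,0,0.012,0,0,0,0.085],[0,0,0.005,0,0,0,0.085],[0,0,0,0,0,0,0.05],[0,0,0,0,0,0,0.04],[0,0,0,0,0,0,0.034],[0,0,0,0,0,0,0.03]]' 60; python3 goal.py .606 .240 .042 -81.3
```

```text
time_s: 3.37
ee_pos: [0.6068, 0.2405, 0.0466]
orientation: [[0.153, -0.988, 0.002], [-0.988, -0.153, 0.001], [-0.001, -0.002, -1.0]]
ft_force: [-0.1, -0.2, -0.1]
width: 0.0383
t 3.37 pos [0.6068 0.2405 0.0466] yaw -81.22 tilt zx,zy [0.002 0.001] w 0.0383 F [-0.1  -0.25 -0.14] T [0.007 0.025 0.01 ]
shift mm now-axes [0.42 0.88 4.64] goal-axes [0.41 0.87 4.64] rotvec deg [-0.12  0.04  0.08]
```

```bash
python3 -m jog '[[0,0,0.004,0,0,0,0.038],[0,0,0,0,0,0,0.03],[0,0,0,0,0,0,0.02],[0,0,0,0,0,0,0.015],[0,0,0,0,0,0,0.01],[0,0,0,0,0,0,0.01],[0,0,0,0,0,0,0.01]]' 80; python3 goal.py .606 .240 .042 -81.3; python3 -m jog '[[0,0,0,0,0,0,0.01],[0,0,0,0,0,0,0.01]]';python3 goal.py .606 .240 .042 -81.3;
```

```text
time_s: 3.95
ee_pos: [0.606, 0.2402, 0.0412]
orientation: [[0.152, -0.988, -0.0], [-0.988, -0.152, -0.0], [0.0, 0.0, -1.0]]
ft_force: [-0.9, 1.1, -1.4]
width: 0.0247
t 3.95 pos [0.606  0.2402 0.0412] yaw -81.24 tilt zx,zy [-0.0001 -0.    ] w 0.0247 F [-0.9   1.14 -1.43] T [ 0.05 -0.02  0.03]
shift mm now-axes [ 0.18  0.07 -0.78] goal-axes [ 0.18  0.07 -0.78] rotvec deg [ 0.01 -0.    0.06]
time_s: 4.12
ee_pos: [0.606, 0.2402, 0.0412]
orientation: [[0.152, -0.988, -0.0], [-0.988, -0.152, 0.0], [-0.0, 0.0, -1.0]]
ft_force: [-0.3, 0.4, -0.1]
width: 0.0251
t 4.12 pos [0.606  0.2402 0.0412] yaw -81.24 tilt zx,zy [-0.0001  0.    ] w 0.0251 F [-0.28  0.37 -0.08] T [ 0.087 -0.043  0.013]
shift mm now-axes [ 0.19  0.08 -0.8 ] goal-axes [ 0.19  0.08 -0.8 ] rotvec deg [0.01 0.   0.06]
```

```bash
python3 -m jog '[[0,0,-0.004,0,0,0,0.01],[0,0,-0.012,0,0,0,0.01],[0,0,-0.018,0,0,0,0.01],[0,0,-0.018,0,0,0,0.01],[0,0,-0.008,0,0,0,0.01],[0,0,0,0,0,-1.8,0.01],[0,0,0,0,0,-1.8,0.01],[0,0,0,0,0,0,0.01],[0,0,0,0,0,0,0.01],[0,0,0,0,0,0,0.01]]'; python3 goal.py .4377 .0838 .0962 -77.6
python3 - <<'E'
from station import arm
import cv2
for n,(x,y,w,h) in dict(top=(140,110,120,90),scene=(250,190,120,90)).items():
    im=arm.capture(n);cv2.imwrite(f"pics/{n}2.png",im);cv2.imwrite(f"pics/{n}2c.png",cv2.resize(im[y:y+h,x:x+w],None,fx=6,fy=6,interpolation=cv2.INTER_CUBIC))
E
```

```text
time_s: 4.95
ee_pos: [0.6058, 0.2401, 0.1008]
orientation: [[0.213, -0.977, -0.001], [-0.977, -0.213, -0.0], [0.0, 0.001, -1.0]]
ft_force: [0.4, -0.2, -2.3]
width: 0.0247
t 4.95 pos [0.6058 0.2401 0.1008] yaw -77.69 tilt zx,zy [-0.0008 -0.0003] w 0.0247 F [ 0.4  -0.2  -2.26] T [0.074 0.036 0.027]
shift mm now-axes [116.84 197.57   4.79] goal-axes [116.52 197.77   4.61] rotvec deg [ 0.05 -0.01 -0.09]
```

View pics/scene2c.png

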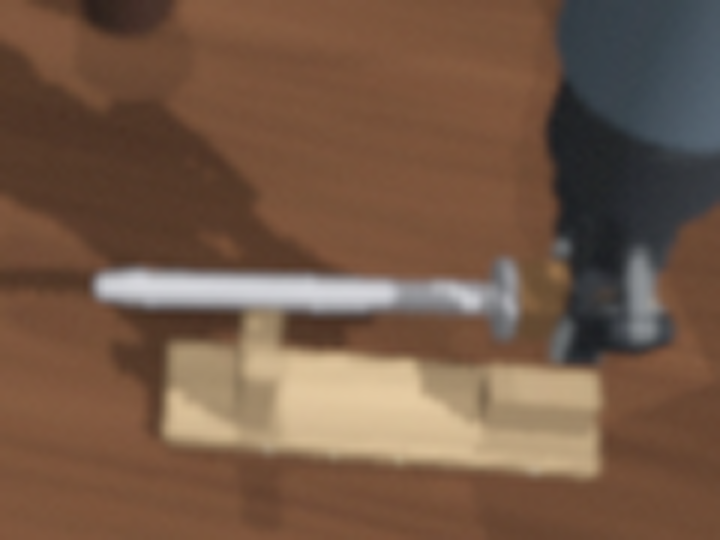

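```bash
python3 -m jog '[[0.007,0.012,0,0,0,0,0.01],[0.013,0.023,0,0,0,0,0.01],[0.013,0.023,0,0,0,0,0.01],[0.013,0.023,0,0,0,0,0.01],[0.013,0.023,0,0,0,0,0.01],[0.013,0.023,0,0,0,0,0.01],[0.013,0.023,0,0,0,0,0.01],[0.013,0.023,0,0,0,0,0.01],[0.012,0.017,0,0,0,0,0.01],[0.005,0.008,0,0,0,0,0.01],[0,0,0.01,0,0,0,0.01],[0,0,0.01,0,0,0,0.01],[0,0,0.004,0,0,0,0.01],[0,0,0,0,0,0,0.01],[0,0,0,0,0,0,0.01],[0,0,0,0,0,0,0.01]]'; python3 goal.py .4377 .0838 .0762 -77.6
python3 - <<'E'
from station import arm
import cv2
for n,(x,y,w,h) in dict(top=(225,150,130,97),scene=(155,140,130,97)).items():
    im=arm.capture(n);cv2.imwrite(f"pics/{n}3.png",im);cv2.imwrite(f"pics/{n}3c.png",cv2.resize(im[y:y+h,x:x+w],None,fx=6,fy=6,interpolation=cv2.INTER_CUBIC))
E
```

```text
time_s: 6.38
ee_pos: [0.4379, 0.0857, 0.0778]
orientation: [[0.214, -0.977, 0.001], [-0.977, -0.214, 0.0], [0.0, -0.001, -1.0]]
ft_force: [0.6, -0.6, -2.3]
width: 0.0248
t 6.38 pos [0.4379 0.0857 0.0778] yaw -77.62 tilt zx,zy [0.0008 0.0002] w 0.0248 F [ 0.59 -0.63 -2.28] T [0.11  0.078 0.026]
shift mm now-axes [1.86 0.59 1.55] goal-axes [1.86 0.59 1.55] rotvec deg [-0.05 -0.   -0.02]
```

View pics/scene3c.png

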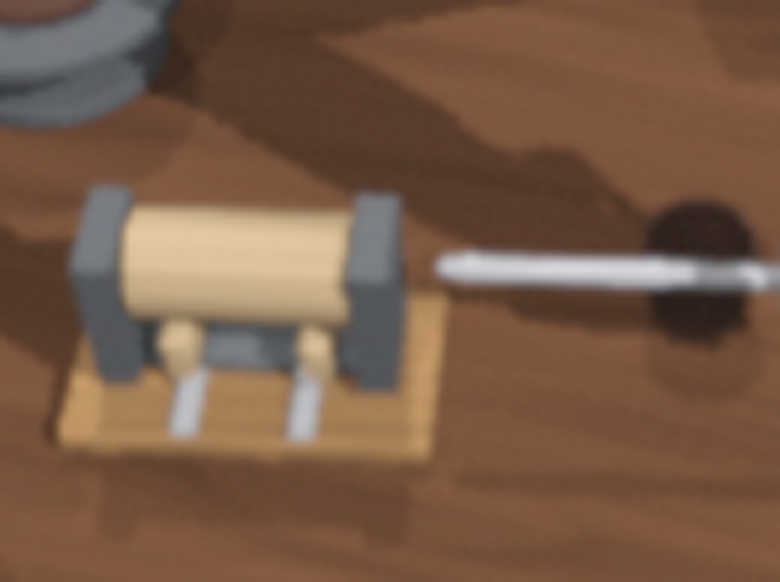

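View pics/top3c.png

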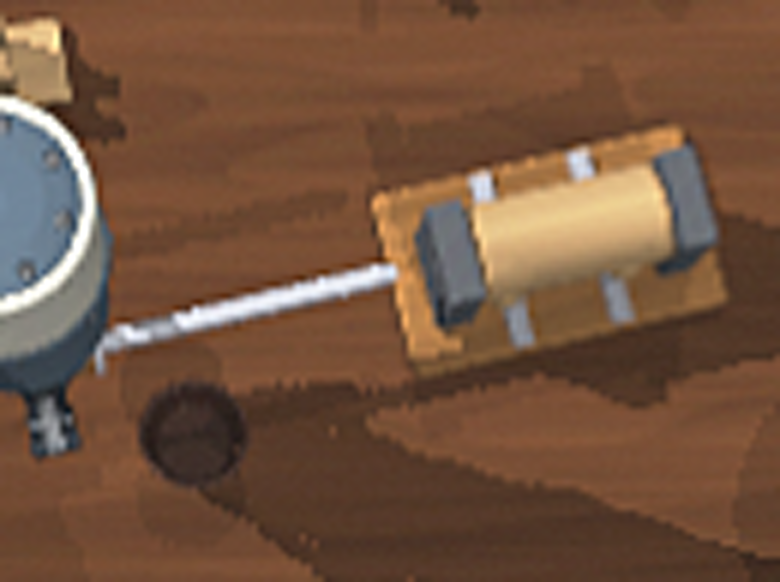

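```bash
cat > ax.py <<'E'
from ref import *
import sys
def run(k,z,x,y,yaw,x0=.06,x1=.19):
  u=np.array([np.cos(yaw),np.sin(yaw)])
  for cam in("top","scene"):
    im=cv2.imread(f"pics/{cam}{k}.png"); v=np.array([-u[1],u[0]])
    def ax(p):
        q=pose(x+v[0]*p[0],y+v[1]*p[0],p[1],[[x0,.006,z],[x1,.006,z],[x0,-.006,z],[x1,-.006,z]]); return [(q[0],q[1]),(q[2],q[3])]
    q,n,e=refine(im,cam,ax,[0,yaw],half=2.2); print(cam,"lateral mm",(q[0]*1e3).round(2),"yaw",np.degrees(q[1]).round(2),n,e)
    print(" axle image ends",proj(cam,pose(x,y,yaw,[[.06,0,z],[.205,0,z]])).round(1).tolist())
E
python3 - <<'E'
from ax import *
run(3,.0866,.4379,.0857,np.radians(-77.62))
hx,hy=.095,.055
c=np.array([[-hx,hy,.015],[hx,hy,.015],[hx,-hy,.015],[-hx,-hy,.015]])
for cam in("top","scene"):
    im=cv2.imread(f"pics/{cam}3.png")
    for (i,j) in ((0,1),(3,2)):
        if cam=="scene" and i==3: continue
        u=np.radians(-77.6)
        f=lambda p:[(lambda q:(q[i],q[j]))(pose(.510+.977*p[0],-.2105+.214*p[0],p[1],c))]
        p,n,e=refine(im,cam,f,[0,u]);print(cam,(i,j),"lat",p[0]*1e3,"yaw",np.degrees(p[1]),n,e)
    # block tops long direction across (4 edges), and roller
    k=np.array([[-.077,.028,.107],[-.077,-.028,.107],[.077,.028,.107],[.077,-.028,.107],[.057,.028,.107],[.057,-.028,.107],[-.057,.028,.107],[-.057,-.028,.107]])
    for i in (0,2,4,6):
        f=lambda p:[(lambda q:(q[i],q[i+1]))(pose(.505+.214*p[0],-.2115-.977*p[0],p[1],k))]
        p,n,e=refine(im,cam,f,[0,u]);print(cam,"blk",i,"long",p[0]*1e3,"yaw",np.degrees(p[1]),n,e)
E
```

```text
top lateral mm 0.97 yaw -77.66 50 0.2432164278438222
 axle image ends [[248.1, 205.2], [290.2, 194.9]]
scene lateral mm -2.3 yaw -76.74 50 0.8666979041208134
 axle image ends [[276.8, 185.5], [227.8, 183.9]]
top (0, 1) lat -3.238993903381382 yaw -77.87592251326134 25 0.17934129935193027
top (3, 2) lat -3.7866590945857035 yaw -77.76636844575357 25 0.17968446687769757
top blk 0 long -11.071540076765316 yaw -78.46479389890031 20 0.22486073670250306
top blk 2 long 0.5919367767389373 yaw -78.11582867934703 25 0.1774682730965401
top blk 4 long -3.2027526959538797 yaw -74.85090748074882 25 0.26777487767690217
top blk 6 long 4.789848960438332 yaw -80.53470544558196 25 0.2042914896389698
scene (0, 1) lat 3.2529763535529246 yaw -77.5467957277029 24 0.5148099961594165
scene blk 0 long -1.3031926681165598 yaw -78.62491897156255 25 0.28132618267823317
scene blk 2 long -0.050717134086558716 yaw -77.15657280439113 25 0.2245511771343422
scene blk 4 long -4.558785782043837 yaw -75.88602037072782 25 0.2952573118147507
scene blk 6 long 1.847775231479078 yaw -79.93991280284347 25 0.30716859289959186
```

Top camera: the axle yaw and the stand yaw agree within ~0.2° (−77.7 vs −77.8). The hole lies about 1 mm to the axle's −x side. I'll approach slowly.

```bash
python3 -m jog '[[0.003,0.001,0.0015,0,0,0,0.01],[0.004,0,0,0,0,0.1,0.01],[0.004,0,0,0,0,0,0.01],[0.003,0,0,0,0,0,0.01],[0.0015,0,0,0,0,0,0.01],[0,0,0,0,0,0,0.01],[0,0,0,0,0,0,0.01]]'; python3 goal.py .4377 .0838 .0762 -77.8; python3 - <<'E'
from station import arm
import cv2
for n,(x,y,w,h) in dict(top=(265,160,90,65),scene=(155,160,90,65)).items():
    im=arm.capture(n);cv2.imwrite(f"pics/{n}4.png",im);cv2.imwrite(f"pics/{n}4c.png",cv2.resize(im[y:y+h,x:x+w],None,fx=8,fy=8,interpolation=cv2.INTER_CUBIC))
E
```

```text
time_s: 7.07
ee_pos: [0.4397, 0.0699, 0.0758]
orientation: [[0.212, -0.977, 0.0], [-0.977, -0.212, 0.0], [-0.0, -0.0, -1.0]]
ft_force: [-0.3, -0.1, -1.3]
width: 0.0246
t 7.07 pos [0.4397 0.0699 0.0758] yaw -77.76 tilt zx,zy [0. 0.] w 0.0246 F [-0.3  -0.07 -1.34] T [ 0.184  0.01  -0.017]
shift mm now-axes [-13.97  -1.01  -0.4 ] goal-axes [-13.97  -1.    -0.4 ] rotvec deg [-0.    0.    0.04]
```

View pics/top4c.png

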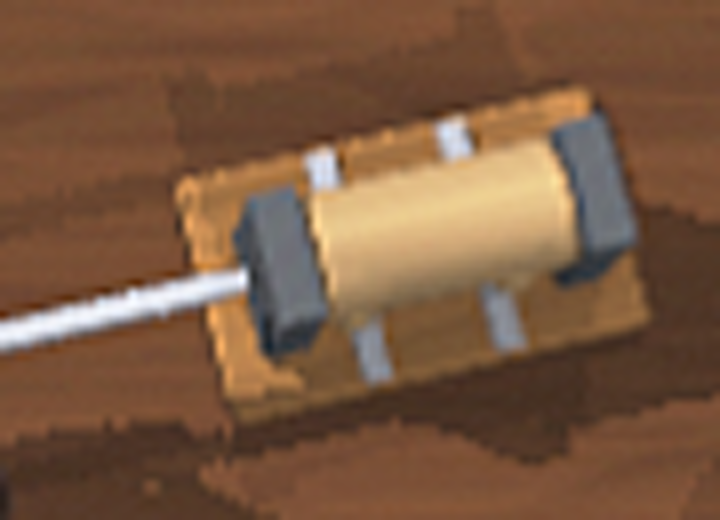

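View pics/scene4c.png

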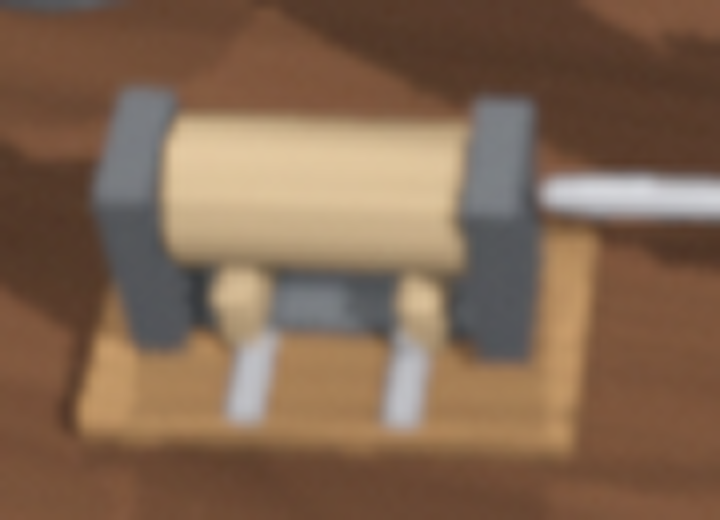

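```bash
python3 -m jog '[[0.001,0,0,0,0,0,0.01],[0.001,0,0,0,0,0,0.01],[0.001,0,0,0,0,0,0.01],[0,0,0,0,0,0,0.01]]'; python3 goal.py .4377 .0838 .0762 -77.8;python3 -m jog '[[0.001,0,0,0,0,0,0.01],[0.001,0,0,0,0,0,0.01],[0.001,0,0,0,0,0,0.01],[0,0,0,0,0,0,0.01]]'; python3 goal.py .4377 .0838 .0762 -77.8
```

```text
time_s: 7.5
ee_pos: [0.4403, 0.067, 0.0758]
orientation: [[0.212, -0.977, -0.0], [-0.977, -0.212, -0.0], [0.0, 0.0, -1.0]]
ft_force: [0.0, 0.2, -2.1]
width: 0.025
t 7.5 pos [0.4403 0.067  0.0758] yaw -77.74 tilt zx,zy [-0.     -0.0001] w 0.025 F [ 0.05  0.17 -2.14] T [ 0.128 -0.015  0.042]
shift mm now-axes [-16.92  -1.03  -0.43] goal-axes [-16.92  -1.01  -0.43] rotvec deg [ 0.   -0.    0.06]
time_s: 7.83
ee_pos: [0.4409, 0.064, 0.0758]
orientation: [[0.212, -0.977, -0.0], [-0.977, -0.212, -0.0], [0.0, 0.0, -1.0]]
ft_force: [-0.5, 0.4, -2.0]
width: 0.025
t 7.83 pos [0.4409 0.064  0.0758] yaw -77.75 tilt zx,zy [-0. -0.] w 0.025 F [-0.53  0.42 -1.98] T [ 0.097  0.032 -0.014]
shift mm now-axes [-19.99  -1.05  -0.43] goal-axes [-19.99  -1.03  -0.43] rotvec deg [ 0.   -0.    0.05]
```

```bash
for i in 1; do python3 -m jog '[[0.001,0,0,0,0,0,0.01],[0.001,0,0,0,0,0,0.01],[0,0,0,0,0,0,0.01]]'|grep -E "force|pos"; python3 -m jog '[[0.001,0,0,0,0,0,0.01],[0.001,0,0,0,0,0,0.01],[0,0,0,0,0,0,0.01]]'|grep -E "force|pos"; done; python3 goal.py .4377 .0838 .0762 -77.8
```

```text
ee_pos: [0.4413, 0.0621, 0.0758]
ft_force: [-0.3, 0.1, -2.8]
ee_pos: [0.4418, 0.0602, 0.0758]
ft_force: [-0.1, 0.1, -1.3]
t 8.33 pos [0.4418 0.0602 0.0758] yaw -77.74 tilt zx,zy [ 0.0001 -0.    ] w 0.025 F [-0.06  0.14 -1.34] T [ 0.11  -0.011 -0.027]
shift mm now-axes [-23.95  -0.99  -0.39] goal-axes [-23.95  -0.97  -0.39] rotvec deg [-0.   -0.    0.06]
```

```bash
python3 -m jog '[[0.001,0,0,0,0,0,0.01],[0.001,0,0,0,0,0,0.01],[0,0,0,0,0,0,0.01]]'|grep -E "force|pos"; python3 -m jog '[[0.001,0,0,0,0,0,0.01],[0.001,0,0,0,0,0,0.01],[0,0,0,0,0,0,0.01]]'|grep -E "force|pos"; python3 goal.py .4377 .0838 .0762 -77.8;  python3 - <<'E'
from station import arm
import cv2
for n,(x,y,w,h) in dict(top=(265,160,90,65),scene=(155,160,90,65)).items():
    im=arm.capture(n);cv2.imwrite(f"pics/{n}5.png",im);cv2.imwrite(f"pics/{n}5c.png",cv2.resize(im[y:y+h,x:x+w],None,fx=8,fy=8,interpolation=cv2.INTER_CUBIC))
E
```

```text
ee_pos: [0.4423, 0.0583, 0.0758]
ft_force: [0.3, 0.3, -1.0]
ee_pos: [0.4428, 0.0563, 0.0759]
ft_force: [0.3, 0.1, -1.0]
t 8.83 pos [0.4428 0.0563 0.0759] yaw -77.73 tilt zx,zy [0.0004 0.    ] w 0.025 F [ 0.3   0.14 -1.01] T [ 0.131 -0.296  0.154]
shift mm now-axes [-27.91  -0.84  -0.34] goal-axes [-27.91  -0.8   -0.34] rotvec deg [-0.02 -0.    0.07]
```

View pics/scene5c.png

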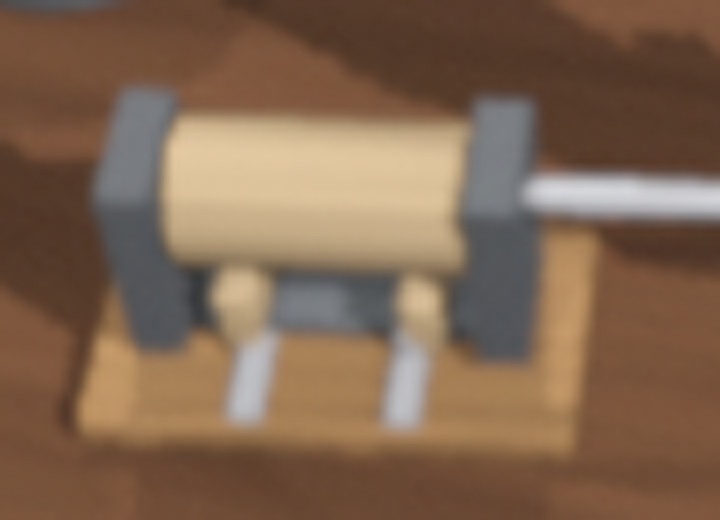

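```bash
python3 - <<'E'
from h import *
st=(.5079,-.2099,-1.3555)
o=-.0052
P=lambda n,q:((proj(n,pose(*st,q))-((155,160) if n=="scene" else (265,160)))*8+3.5).round(0).tolist()
for n in("scene","top"):
  print(n,"near outer face corners top+ top- bot- bot+",P(n,[[-.077,.028+o,.107],[-.077,-.028+o,.107],[-.077,-.028+o,.015],[-.077,.028+o,.015]]),"hole",P(n,[[-.077,o,.085]]))
  a=np.radians(-77.73)
  print(" nose model",((proj(n,pose(.4428,.0563,a,[[.205,0,.0847],[.15,0,.0847]]))-((155,160) if n=="scene" else (265,160)))*8+3.5).round(0).tolist())
E
```

```text
scene near outer face corners top+ top- bot- bot+ [[516.0, 213.0], [531.0, 100.0], [546.0, 260.0], [532.0, 371.0]] hole [[528.0, 196.0]]
 nose model [[507.0, 192.0], [654.0, 197.0]]
top near outer face corners top+ top- bot- bot+ [[242.0, 197.0], [277.0, 326.0], [258.0, 364.0], [226.0, 242.0]] hole [[255.0, 272.0]]
 nose model [[275.0, 271.0], [148.0, 302.0]]
```

View pics/top5c.png

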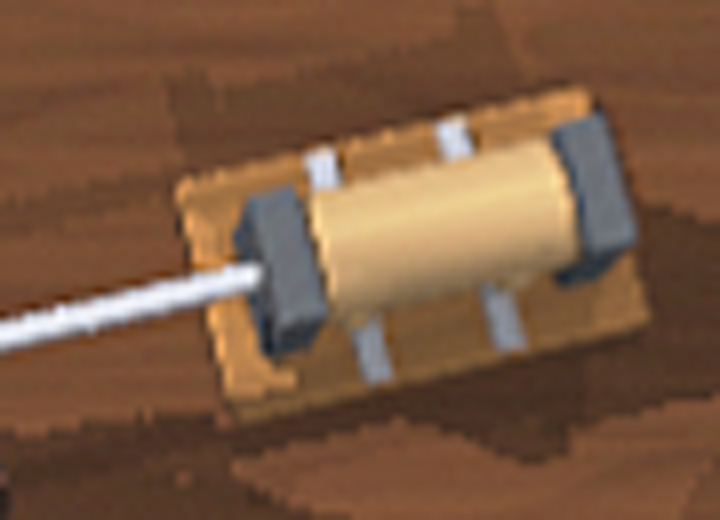

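```bash
for i in 1 2 3; do python3 -m jog '[[0.001,0,0,0,0,0,0.01],[0.001,0,0,0,0,0,0.01],[0,0,0,0,0,0,0.01]]'>/dev/null; python3 goal.py .4377 .0838 .0762 -77.8|head -1; done
```

```text
t 9.18 pos [0.4433 0.0544 0.0759] yaw -77.73 tilt zx,zy [0.0004 0.0001] w 0.0249 F [ 0.24  0.48 -1.41] T [ 0.261 -0.313  0.229]
t 9.43 pos [0.4437 0.0525 0.0759] yaw -77.72 tilt zx,zy [0.0006 0.0001] w 0.025 F [ 1.03  1.01 -1.53] T [ 0.302 -0.516  0.28 ]
t 9.68 pos [0.4442 0.0505 0.076 ] yaw -77.72 tilt zx,zy [0.0007 0.0001] w 0.0256 F [ 2.52  1.4  -1.68] T [ 0.384 -0.642  0.424]
```

```bash
python3 -m jog '[[0,-0.0006,0,0,0,0,0.01],[0,0,0,0,0,0,0.01],[0,0,0,0,0,0,0.01]]'>/dev/null; python3 goal.py .4377 .0838 .0762 -77.8|head -1;  python3 -m jog '[[0,-0.0006,0,0,0,0,0.01],[0,0,0,0,0,0,0.01],[0,0,0,0,0,0,0.01]]'>/dev/null; python3 goal.py .4377 .0838 .0762 -77.8|head -1; 
```

```text
t 9.93 pos [0.4444 0.0506 0.0758] yaw -77.73 tilt zx,zy [-0.0001 -0.0003] w 0.0249 F [ 0.91  0.82 -1.12] T [ 0.192 -0.506  0.275]
t 10.18 pos [0.4448 0.0506 0.0756] yaw -77.75 tilt zx,zy [-0.0006 -0.0003] w 0.0248 F [ 1.25  0.03 -0.56] T [ 0.042 -0.278  0.168]
```

```bash
python3 -m jog '[[0,-0.0006,0,0,0,0,0.01],[0,0,0,0,0,0,0.01],[0,0,0,0,0,0,0.01]]'>/dev/null; python3 goal.py .4377 .0838 .0762 -77.8|head -1; for i in 1 2 3; do python3 -m jog '[[0.001,0,0,0,0,0,0.01],[0.001,0,0,0,0,0,0.01],[0,0,0,0,0,0,0.01]]'>/dev/null; python3 goal.py .4377 .0838 .0762 -77.8|head -1; done
```

```text
t 10.43 pos [0.4453 0.0508 0.0756] yaw -77.76 tilt zx,zy [-0.0008 -0.0001] w 0.0252 F [ 1.26 -0.01 -2.11] T [ 0.016 -0.023  0.035]
t 10.68 pos [0.4459 0.0488 0.0757] yaw -77.75 tilt zx,zy [-0.0004 -0.0001] w 0.0248 F [ 0.25  0.3  -0.81] T [ 0.11   0.063 -0.021]
t 10.93 pos [0.4464 0.0469 0.0757] yaw -77.75 tilt zx,zy [-0.0002 -0.    ] w 0.0251 F [ 0.55 -0.45 -1.64] T [0.101 0.023 0.01 ]
t 11.18 pos [0.4469 0.0449 0.0758] yaw -77.74 tilt zx,zy [-0.0001 -0.    ] w 0.0248 F [ 0.05 -0.7  -2.19] T [ 0.124  0.076 -0.016]
```

```bash
for i in 1 2 3 4 5; do python3 -m jog '[[0.001,0,0,0,0,0,0.01],[0.0015,0,0,0,0,0,0.01],[0.0015,0,0,0,0,0,0.01],[0,0,0,0,0,0,0.01]]'>/dev/null; python3 goal.py .4377 .0838 .0762 -77.8|head -1; done
```

```text
t 11.52 pos [0.4478 0.0409 0.0758] yaw -77.75 tilt zx,zy [-0.0001 -0.0001] w 0.0252 F [-0.18 -0.55 -2.59] T [ 0.128  0.03  -0.025]
t 11.85 pos [0.4486 0.037  0.0758] yaw -77.75 tilt zx,zy [-0. -0.] w 0.0251 F [-0.35  0.26 -3.07] T [ 0.078  0.02  -0.016]
t 12.18 pos [0.4495 0.0331 0.0758] yaw -77.75 tilt zx,zy [-0.     -0.0001] w 0.0249 F [-0.47 -0.3  -2.07] T [0.124 0.002 0.008]
t 12.52 pos [0.4503 0.0292 0.0758] yaw -77.74 tilt zx,zy [-0.0001 -0.0001] w 0.0248 F [ 0.22  0.28 -0.64] T [ 0.09  -0.032  0.005]
t 12.85 pos [0.4512 0.0253 0.0758] yaw -77.74 tilt zx,zy [-0.0001 -0.0001] w 0.025 F [ 0.75  0.39 -2.45] T [ 0.117 -0.     0.062]
```

```bash
for i in 1 2 3 4 5 6 7; do python3 -m jog '[[0.002,0,0,0,0,0,0.01],[0.002,0,0,0,0,0,0.01],[0.002,0,0,0,0,0,0.01],[0,0,0,0,0,0,0.01]]'>/dev/null; python3 goal.py .4377 .0838 .0762 -77.8|head -1; done
```

```text
t 13.18 pos [0.4525 0.0193 0.0758] yaw -77.75 tilt zx,zy [-0.0001 -0.0001] w 0.0252 F [-0.12 -0.72 -1.67] T [ 0.126 -0.011  0.015]
t 13.52 pos [0.4537 0.0135 0.0758] yaw -77.75 tilt zx,zy [-0.     -0.0001] w 0.0252 F [ 0.15  0.42 -1.98] T [ 0.092  0.061 -0.017]
t 13.85 pos [0.455  0.0076 0.0758] yaw -77.75 tilt zx,zy [-0.     -0.0001] w 0.0247 F [-0.37  0.33 -2.01] T [0.152 0.025 0.027]
t 14.18 pos [0.4563 0.0018 0.0758] yaw -77.75 tilt zx,zy [-0.0001 -0.0001] w 0.0252 F [-0.22 -0.65 -1.88] T [ 0.107 -0.036 -0.031]
t 14.52 pos [ 0.4576 -0.0041  0.0758] yaw -77.75 tilt zx,zy [-0.     -0.0001] w 0.025 F [ 0.13  0.81 -1.3 ] T [0.091 0.051 0.03 ]
t 14.85 pos [ 0.4589 -0.01    0.0758] yaw -77.75 tilt zx,zy [-0.     -0.0001] w 0.0251 F [ 0.72 -0.26 -2.23] T [ 0.073  0.027 -0.033]
t 15.18 pos [ 0.4602 -0.0158  0.0758] yaw -77.75 tilt zx,zy [ 0.     -0.0001] w 0.025 F [-0.72 -0.49 -2.37] T [0.145 0.043 0.001]
```

```bash
python3 - <<'E'
from station import arm
import cv2
for n,(x,y,w,h) in dict(top=(235,150,120,90),scene=(155,140,120,90)).items():
    im=arm.capture(n);cv2.imwrite(f"pics/{n}6.png",im);cv2.imwrite(f"pics/{n}6c.png",cv2.resize(im[y:y+h,x:x+w],None,fx=6,fy=6,interpolation=cv2.INTER_CUBIC))
E
```

```text
(no output)
```

View pics/scene6c.png

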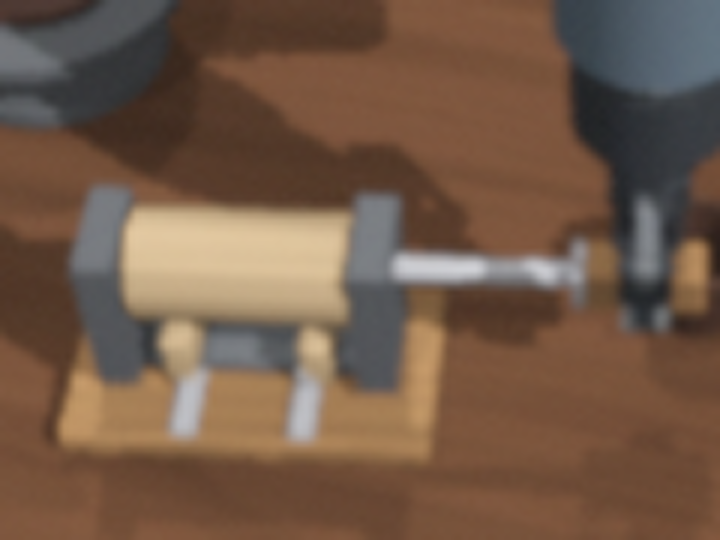

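View pics/top6c.png

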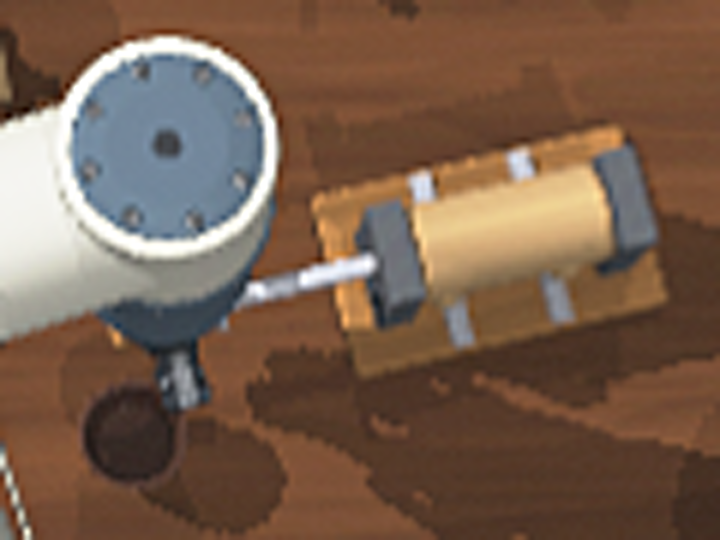

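```bash
for i in 1 2 3 4 5 6 7; do python3 -m jog '[[0.002,0,0,0,0,0,0.01],[0.002,0,0,0,0,0,0.01],[0.002,0,0,0,0,0,0.01],[0,0,0,0,0,0,0.01]]'>/dev/null; python3 goal.py .4377 .0838 .0762 -77.8|head -1; done
```

```text
t 15.62 pos [ 0.4614 -0.0217  0.0758] yaw -77.75 tilt zx,zy [-0.     -0.0001] w 0.0248 F [ 0.17  0.25 -2.3 ] T [0.113 0.039 0.03 ]
t 15.95 pos [ 0.4627 -0.0276  0.0758] yaw -77.75 tilt zx,zy [ 0.     -0.0001] w 0.025 F [-0.53 -0.62 -2.37] T [ 0.063  0.037 -0.019]
t 16.28 pos [ 0.464  -0.0334  0.0758] yaw -77.75 tilt zx,zy [-0.     -0.0001] w 0.0245 F [ 0.59  0.16 -2.76] T [0.069 0.007 0.001]
t 16.62 pos [ 0.4652 -0.0393  0.0758] yaw -77.75 tilt zx,zy [-0.0001 -0.0001] w 0.025 F [-0.63 -0.6  -1.19] T [0.138 0.078 0.016]
t 16.95 pos [ 0.4665 -0.0451  0.0758] yaw -77.75 tilt zx,zy [-0. -0.] w 0.0247 F [ 0.18  0.19 -2.46] T [ 0.097  0.029 -0.002]
t 17.28 pos [ 0.4678 -0.051   0.0758] yaw -77.75 tilt zx,zy [-0.     -0.0001] w 0.0252 F [ 0.52  0.96 -0.91] T [0.14  0.044 0.061]
t 17.62 pos [ 0.4691 -0.0569  0.0758] yaw -77.75 tilt zx,zy [-0.     -0.0001] w 0.0246 F [ 0.3   0.37 -1.68] T [0.121 0.026 0.009]
```

```bash
for i in 1 2 3 4 5 6 7; do python3 -m jog '[[0.001,0,0,0,0,0,0.01],[0.001,0,0,0,0,0,0.01],[0.001,0,0,0,0,0,0.01],[0,0,0,0,0,0,0.01]]'>/dev/null; python3 goal.py .4377 .0838 .0762 -77.8|head -1; done
```

```text
t 17.95 pos [ 0.4697 -0.0596  0.0758] yaw -77.74 tilt zx,zy [-0. -0.] w 0.0251 F [ 0.03 -0.69 -2.03] T [ 0.126  0.032 -0.012]
t 18.28 pos [ 0.4703 -0.0626  0.0758] yaw -77.74 tilt zx,zy [-0.     -0.0001] w 0.025 F [-0.05  0.61 -1.77] T [0.075 0.05  0.002]
t 18.62 pos [ 0.471  -0.0655  0.0758] yaw -77.74 tilt zx,zy [ 0.0001 -0.    ] w 0.0247 F [ 0.65  0.35 -1.69] T [0.109 0.052 0.02 ]
t 18.95 pos [ 0.4716 -0.0684  0.0758] yaw -77.74 tilt zx,zy [-0.     -0.0001] w 0.0249 F [-0.1  -0.63 -1.65] T [0.167 0.037 0.005]
t 19.28 pos [ 0.4722 -0.0714  0.0758] yaw -77.74 tilt zx,zy [ 0.0001 -0.    ] w 0.025 F [ 0.11  0.15 -1.44] T [ 0.124  0.025 -0.011]
t 19.62 pos [ 0.4729 -0.0743  0.0758] yaw -77.74 tilt zx,zy [ 0. -0.] w 0.0249 F [ 0.23 -0.16 -3.21] T [ 0.159 -0.051 -0.078]
t 19.95 pos [ 0.4735 -0.0772  0.0758] yaw -77.74 tilt zx,zy [-0. -0.] w 0.0247 F [ 0.61  1.03 -2.37] T [ 0.167  0.068 -0.041]
```

```bash
for i in 1 2 3 4 5 6; do python3 -m jog '[[0.001,0,0,0,0,0,0.01],[0.001,0,0,0,0,0,0.01],[0.001,0,0,0,0,0,0.01],[0,0,0,0,0,0,0.01]]'>/dev/null; python3 goal.py .4377 .0838 .0762 -77.8|head -1; done;  python3 - <<'E'
from station import arm
import cv2
for n,(x,y,w,h) in dict(top=(235,150,120,90),scene=(155,140,120,90)).items():
    im=arm.capture(n);cv2.imwrite(f"pics/{n}7.png",im);cv2.imwrite(f"pics/{n}7c.png",cv2.resize(im[y:y+h,x:x+w],None,fx=6,fy=6,interpolation=cv2.INTER_CUBIC))
E
```

```text
t 20.28 pos [ 0.4742 -0.0802  0.0758] yaw -77.74 tilt zx,zy [ 0.0001 -0.0001] w 0.0248 F [-0.55 -0.24 -1.74] T [ 0.09   0.029 -0.013]
t 20.62 pos [ 0.4748 -0.0831  0.0758] yaw -77.74 tilt zx,zy [-0. -0.] w 0.0251 F [ 0.63  1.05 -1.23] T [ 0.119  0.037 -0.014]
t 20.95 pos [ 0.4754 -0.086   0.0758] yaw -77.74 tilt zx,zy [ 0.     -0.0001] w 0.025 F [-0.25 -0.34 -1.91] T [0.162 0.017 0.03 ]
t 21.28 pos [ 0.476  -0.089   0.0758] yaw -77.74 tilt zx,zy [-0.     -0.0001] w 0.025 F [ 0.47 -0.39 -1.97] T [0.14  0.023 0.018]
t 21.62 pos [ 0.4767 -0.0919  0.0758] yaw -77.74 tilt zx,zy [-0. -0.] w 0.025 F [ 0.54 -0.56 -2.45] T [ 0.115  0.038 -0.078]
t 21.95 pos [ 0.4773 -0.0948  0.0758] yaw -77.74 tilt zx,zy [ 0. -0.] w 0.0251 F [-0.68 -0.79 -2.02] T [ 0.14   0.036 -0.012]
```

View pics/scene7c.png

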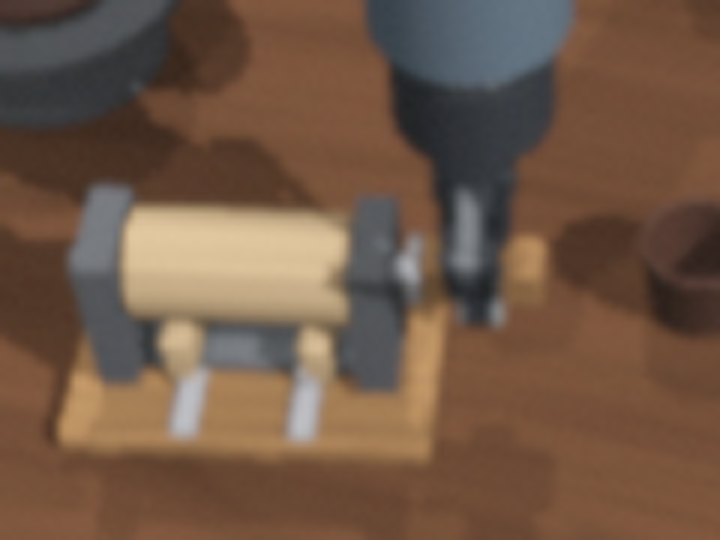

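```bash
for i in 1 2 3 4 5 6; do python3 -m jog '[[0.001,0,0,0,0,0,0.01],[0,0,0,0,0,0,0.01],[0,0,0,0,0,0,0.01]]'>/dev/null; python3 goal.py .4377 .0838 .0762 -77.8|head -1; done
```

```text
t 22.3 pos [ 0.4775 -0.0957  0.0758] yaw -77.74 tilt zx,zy [0. 0.] w 0.025 F [ 0.72  0.57 -2.33] T [ 0.133 -0.031 -0.014]
t 22.55 pos [ 0.4777 -0.0966  0.0758] yaw -77.74 tilt zx,zy [-0.  0.] w 0.0251 F [ 0.04  0.21 -1.75] T [ 0.113  0.038 -0.003]
t 22.8 pos [ 0.478  -0.0976  0.0758] yaw -77.74 tilt zx,zy [ 0. -0.] w 0.0249 F [-0.39 -0.69 -2.89] T [0.162 0.062 0.02 ]
t 23.05 pos [ 0.4781 -0.0986  0.0758] yaw -77.74 tilt zx,zy [-0. -0.] w 0.0249 F [-0.02 -0.2  -1.48] T [0.136 0.023 0.032]
t 23.3 pos [ 0.4784 -0.0996  0.0758] yaw -77.74 tilt zx,zy [-0.  0.] w 0.025 F [-0.74 -0.24 -1.65] T [0.124 0.035 0.043]
t 23.55 pos [ 0.4786 -0.1006  0.0758] yaw -77.74 tilt zx,zy [ 0. -0.] w 0.0249 F [-0.19  0.51 -1.43] T [0.127 0.068 0.011]
```

```bash
for i in 1 2 3 4; do python3 -m jog '[[0.0006,0,0,0,0,0,0.01],[0,0,0,0,0,0,0.01],[0,0,0,0,0,0,0.01]]'>/dev/null; python3 goal.py .4377 .0838 .0762 -77.8|head -1; done
```

```text
t 23.8 pos [ 0.4787 -0.1011  0.0758] yaw -77.74 tilt zx,zy [-0. -0.] w 0.0251 F [ 0.6  -0.53 -2.43] T [ 0.155 -0.019 -0.022]
t 24.05 pos [ 0.4788 -0.1017  0.0758] yaw -77.74 tilt zx,zy [-0.0001 -0.    ] w 0.0249 F [-0.38 -0.06 -1.28] T [0.121 0.014 0.054]
t 24.3 pos [ 0.4789 -0.1022  0.0757] yaw -77.74 tilt zx,zy [-0.      0.0002] w 0.0253 F [ 0.62  1.77 -1.96] T [0.378 0.101 0.052]
t 24.55 pos [ 0.4789 -0.1023  0.0757] yaw -77.74 tilt zx,zy [-0.0001  0.0011] w 0.0247 F [-2.    5.62 -0.48] T [ 1.756  0.477 -0.004]
```

```bash
python3 -m jog '[[0.0004,0,0,0,0,0,0.01],[0,0,0,0,0,0,0.01],[0,0,0,0,0,0,0.01]]'>/dev/null; python3 goal.py .4377 .0838 .0762 -77.8|head -1; python3 -m jog '[[0,0,0,0,0,0,0.027],[0,0,0,0,0,0,0.03],[0,0,0,0,0,0,0.035],[0,0,0,0,0,0,0.04],[0,0,0,0,0,0,0.05],[0,0,0,0,0,0,0.05],[0,0,0,0,0,0,0.05]]' 20; python3 goal.py .4377 .0838 .0762 -77.8|head -1;  python3 - <<'E'
from station import arm
import cv2
for n,(x,y,w,h) in dict(scene=(155,140,120,90)).items():
    im=arm.capture(n);cv2.imwrite(f"pics/{n}8.png",im);cv2.imwrite(f"pics/{n}8c.png",cv2.resize(im[y:y+h,x:x+w],None,fx=6,fy=6,interpolation=cv2.INTER_CUBIC))
E
```

```text
t 24.8 pos [ 0.4789 -0.1023  0.0757] yaw -77.75 tilt zx,zy [-0.0002  0.0017] w 0.0253 F [-2.36  6.93 -0.09] T [ 2.36   0.638 -0.03 ]
time_s: 25.38
ee_pos: [0.4792, -0.1034, 0.0758]
orientation: [[0.212, -0.977, 0.0], [-0.977, -0.212, -0.0], [0.0, -0.0, -1.0]]
ft_force: [1.0, -0.1, -0.4]
width: 0.0502
t 25.38 pos [ 0.4792 -0.1034  0.0758] yaw -77.74 tilt zx,zy [ 0.0001 -0.0001] w 0.0502 F [ 1.03 -0.14 -0.43] T [ 0.005  0.03  -0.04 ]
```

View pics/scene8c.png

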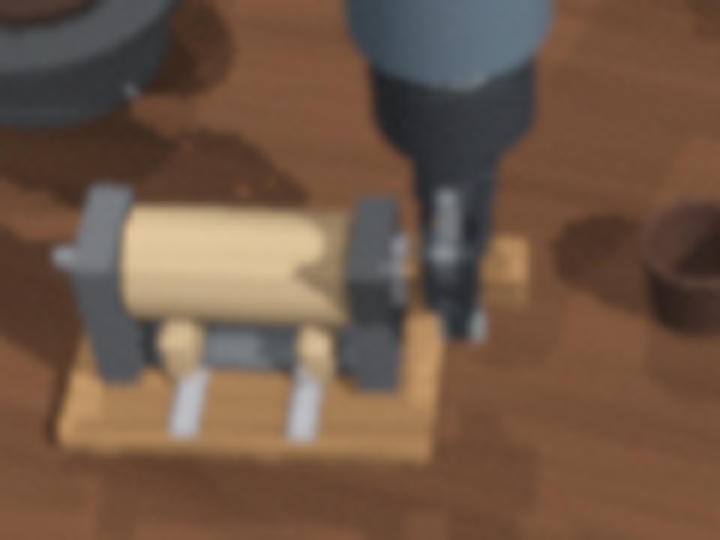

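The nose stands beyond the far block at crop (65, 257) and the collar is against the near block at crop (400, 265). Now I'll withdraw straight up.

```bash
python3 -m jog '[[0,0,-0.005,0,0,0,0.05],[0,0,-0.01,0,0,0,0.05],[0,0,-0.015,0,0,0,0.05],[0,0,-0.02,0,0,0,0.05],[0,0,-0.02,0,0,0,0.05],[0,0,-0.03,0,0,0,0.05],[-0.02,0,-0.03,0,0,0,0.05],[-0.035,0,-0.02,0,0,0,0.05],[-0.035,0,0,0,0,0,0.05],[-0.035,0,0,0,0,0,0.05],[-0.03,0,0,0,0,0,0.05],[0,0,0,0,0,0,0.05]]'; python3 - <<'E'
from station import arm
import cv2
for n,(x,y,w,h) in dict(top=(260,160,90,65),scene=(155,160,90,65)).items():
    im=arm.capture(n);cv2.imwrite(f"pics/{n}9.png",im);cv2.imwrite(f"pics/{n}9c.png",cv2.resize(im[y:y+h,x:x+w],None,fx=8,fy=8,interpolation=cv2.INTER_CUBIC))
E
```

```text
time_s: 26.43
ee_pos: [0.4454, 0.0519, 0.2265]
orientation: [[0.216, -0.976, 0.001], [-0.976, -0.216, 0.002], [-0.001, -0.001, -1.0]]
ft_force: [0.1, 0.1, 0.5]
width: 0.0504
```

View pics/scene9c.png

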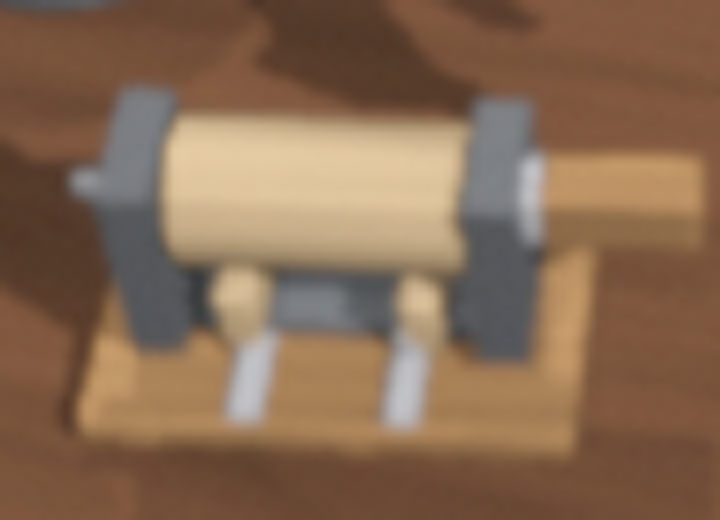

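View pics/top9c.png

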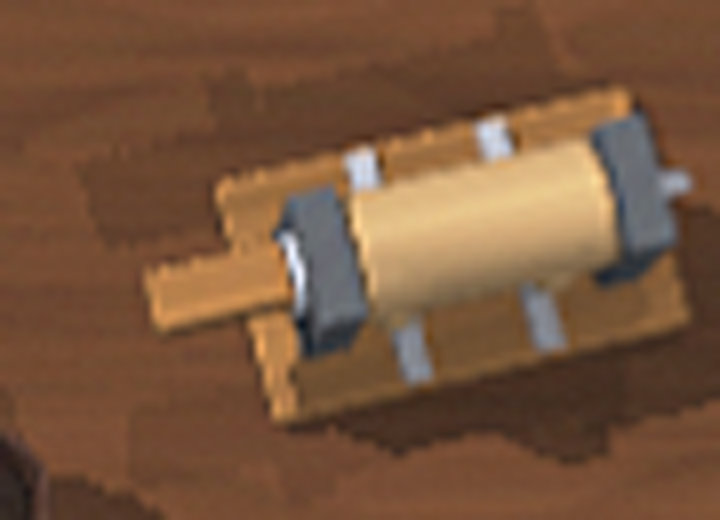

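View pics/top9.png

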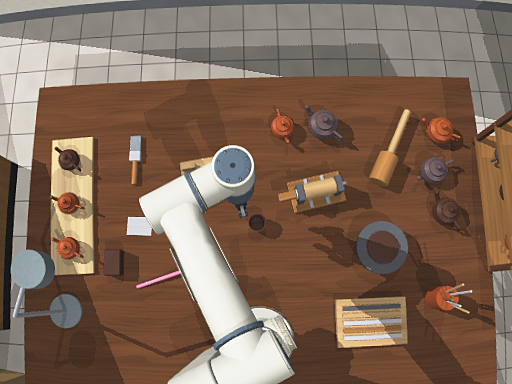

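In the scene crop the collar sits on the near block at (530, 197) and the nose protrudes at (85, 183). The cup and the other items are at their original pixels. I'm handing in.

```bash
python3 -m jog '[[0,0,0,0,0,0,0.05],[0,0,0,0,0,0,0.05],[0,0,0,0,0,0,0.05]]'; python3 -c "
from station import arm
print(arm.finish_job())"
```

```text
time_s: 26.78
ee_pos: [0.4464, 0.0473, 0.2258]
orientation: [[0.211, -0.978, -0.0], [-0.978, -0.211, -0.0], [0.0, 0.0, -1.0]]
ft_force: [0.2, 0.1, 0.3]
width: 0.0501
the job is handed in; nothing more can be done
None
```

I threaded the wood-handled axle nose first through the near bearing block, the roller and the far block until its collar met the near block. Then I let go and handed the job in at 26.8 s. The pink look-alike was left alone.

- **Finding the hole:** the camera estimate got the nose into the hole. The wrist force then showed it about 1.5–2 mm off to one side, and I shifted it over by feel. The highest wrist readings I took were about 3 N while entering and about 7 N when pressing the collar home.
- **Final pictures:** both cameras show the collar against the near block, with no gap I can see at this resolution, and the nose standing out beyond the far block. The gripper is clear. The cup, teapots and mallet are at their original spots; the arm hid part of the table in the last top view, and I did not measure the spatula and brush again.
- **What disagreed:** the two cameras differed by a few mm on sideways position, which the feel settled. I felt no clear load from lifting the roller. Both stand ends look alike, so I took the one facing the axle as the near block.

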